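Bring the dial gauge up to the piston

TASK

Run the dial gauge of the bench comparator up to the piston lying in its vee nest: press the black button in the middle of the gauge carriage right down to free the brake and, keeping it pressed, push the carriage gently along its two rods until it is fully home against the stop block. Then let the button come up so that the brake holds the carriage there, and take the hand clear. Nothing is picked up: never force the carriage along with the brake on, do not touch the dial gauge, and leave the piston in its nest and the parts on the bench where they are.

Things in the scene. Friction and masses are not known exactly. Their poses are not given: they have to be found in the camera images.
- stand: Grey base plate of the comparator, 170 x 370 x 12 mm, fixed on the bench, yaw up to 0.4 rad either way; origin at the centre of its underside, z up, +y along the rods towards the stop (the way to push), +x across to the gauge and nest. Two 12 mm rods run along y at x = -60 and -20 mm, axes 42 mm above the bench, between end blocks (faces at y = +-163 mm, tops 56 mm above the bench).
- carriage (a joint): Position of the gauge carriage along the rods (m), growing along the stand's +y; its centre is at stand x = -40 mm, y = -112 mm + this value. Aluminium saddle block, 60 mm across, 80 mm along the rods, top 60 mm above the bench. With the button down it slides with about 1.5 N of drag; with the button up the brake holds against about 16 N.
- brake_button (a joint): How far the brake button is pressed down (m): 0 up, brake on; 0.005 fully down. A spring pushes it up: about 10 N to start it, 12 N fully down. The brake shoe under the rods is clear of them once the button is about 1 mm down, and grips again by itself when the button comes up.
- button_top (a point): Centre of the top of the brake button: black, ribbed, flat, 40 x 40 mm, in the middle of the carriage; its top is 70 mm above the bench when up, 65 mm when down. Moves with carriage and button; axes parallel to the stand's. Before and behind it, 6 mm away along the rods, stand the carriage's cheeks (tops 76 mm above the bench); the 52 mm gap between them is open at both sides.
- carriage_nose (a point): Middle of the carriage's front face (the face towards the stop), 40 mm ahead of the button's centre and 48 mm above the bench; axes parallel to the stand's.
- stop_block: Steel stop block clamped over both rods, fixed, 60 mm across, 24 mm along the rods, with a dark pin towards the carriage and a knurled knob (20 mm diameter, top 78 mm above the bench). Origin on the base plate (12 mm above the bench) below the pin's tip, axes as the stand's; the carriage is home when its front face touches the pin: carriage_nose then has the same y along the stand as this origin.
- dial_gauge: Dial gauge on an arm of the carriage, lying face up on the side away from the robot: round aluminium body of 57 mm diameter, 24 mm thick, top 57 mm above the bench. Origin on the plunger's axis under the dial's centre, 80 mm across (stand's +x) from and 13 mm behind the carriage's centre, 44 mm above the bench. Delicate: not to be touched.
- gauge_plunger (a joint): How far the gauge's plunger is pushed in (m), 0 when free. The carriage at the stop brings the plunger on the piston's end and pushes it in by about 2 to 3 mm (spring under 1 N); the pointer turns with it.
- piston: Steel pump piston, 37 mm diameter and 34 mm long, lying loose in the dark steel vee nest along the stand's y with its far end at the anvil; origin at the lowest point of its middle, 26 mm above the bench.
- small_piston: Bystander: smaller steel piston, 27 mm diameter and 26 mm long, lying on its side on the bench in front of the stand (robot's side); origin at the lowest point of its middle.
- rotor: Bystander: drilled steel pump rotor, 41 mm diameter, 34 mm high, standing on end on the bench in front of the stand; origin at the centre of its underside.
- bush: Bystander: plain steel bush, 27 mm diameter, 26 mm high, standing on end on the bench in front of the stand; origin at the centre of its underside.
Things that resemble listed ones, but are neither listed nor needed, are in the scene too. Leave any blue, pink or turquoise look-alike of the piston alone.

How it is judged:
On the way, in this order (a step that is already met when the one before it is completed fails the run):
1. the brake button is pressed at least 3 mm down while the carriage still stands where it was (value of joint brake_button above 0.003 m and distance of carriage_nose from where it was at the start of the episode below 0.004 m), for 0.1 s.
2. the carriage is home against the stop block (within 2 mm) with the button still down (y of carriage_nose in the frame of stop_block above -0.002 m and value of joint brake_button above 0.0015 m), for 0.1 s.
At the end, for the whole second after the job is handed in: The carriage rests within 2 mm of the stop pin with its brake button up again (less than 1 mm down), the gauge's plunger is pushed in by more than 1 mm on the piston, the piston lies within 5 mm of where it lay, and the three parts on the bench within 15 mm of where they stood (y of carriage_nose in the frame of stop_block above -0.002 m and value of joint brake_button below 0.001 m and value of joint gauge_plunger above 0.001 m and velocity of joint carriage between -0.005 and 0.005 m/s and distance of piston from where it was at the start of the episode below 0.005 m and linear speed of piston below 0.005 m/s and distance of each of small_piston, rotor, bush from where it was at the start of the episode below 0.015 m); the robot touches nothing.
It fails at once if the carriage is forced along while the brake is on (moving faster than 10 mm/s with the button less than 0.5 mm down) (value of joint brake_button below 0.0005 m and (velocity of joint carriage above 0.01 m/s or velocity of joint carriage below -0.01 m/s)).
It fails at once if the carriage is treated roughly: run along faster than 0.25 m/s, or it or its button pushed or squeezed with more than 60 N (velocity of joint carriage above 0.25 m/s or contact force between carriage and the fingers above 60 N).
It fails at once if the robot touches the dial gauge (contact force between dial_gauge and the fingers above 1 N or contact force between dial_gauge and the arm above 1 N).
It fails at once if the piston is pushed or lifted out of its nest (moved more than 8 mm) (distance of piston from where it was at the start of the episode above 0.008 m).
It fails at once if a part on the bench is lifted, carried or knocked away (moved more than 20 mm) (distance of any of small_piston, rotor, bush from where it was at the start of the episode above 0.02 m).
It also fails if it takes over 35 s, if anything falls off the work surface, if the arm or the gripper's body presses on something with over 40 N, if the wrist force passes 120 N, or if a joint passes its speed limit or range.

ROBOT

A 6-joint arm with a two-finger parallel gripper is mounted at the origin on a cart in front of the work surface, level with it; the furniture and walls round the work are solid. World frame = base frame: x ahead of the robot, y to its left, z up, the work surface at z = 0. Lengths are in m, angles in rad, forces in N, time in s.
With the tool pointing down it reaches from about 0.35 to 0.775 m from the base axis. Payload 5.5 kg.
Tool frame: the origin (TCP) lies between the finger pads; the fingertips stand 11 mm ahead of it and the grasp point (between the pads) lies 8 mm behind it (tips_ahead is the distance from the TCP to the fingertips, in m); z points along the fingers, y is the line along which they close (so a half turn about z gives the same grasp; the last joint's range is limited). The gripper opens to 85 mm and grips with 20 to 120 N. Pads are 22 mm wide; open, the fingers measure 114 mm over their backs; the gripper's body (76 mm by 85 mm) begins 54 mm behind the grasp point. The pads swing forward as they close: fully open they stand 13 mm farther back than shut.
Start: joints at [1.014, 0.313, 0.046, 1.304, 0, 1.431], TCP at [0.233, 0.526, 0.242] pointing down, gripper open.
Joint ranges: [-2.76, 2.76], [-0.86, 1.69], [-1.03, 1.26], [-2.2, 2.34], [-1.47, 1.5], [-3.14, 3.14]. Speed limits (rad/s): [2.57, 2.57, 3.14, 3.14, 3.14, 3.14].

INTERFACE

Orientations are given as a unit quaternion [w, x, y, z].
In Python, from workcell import * gives the robot as it stands. The module is installed in compiled form; this text tells all that it offers.
- The arm moves only by the tool jog_arm, never from a script. Its argument "moves" is a list of rows, each an object with "fingers": the closure, from 0 (fully open) to 1 (shut); "slide": the shift along the tool's x, y, z in mm, a list of three; "angular": the turn, a rotation vector about the tool's x, y, z in degrees, a list of three. A call has 1 to 10 rows; each row is the pose to reach, as a shift and turn from the pose commanded when the call began, along the tool's axes at that moment; what a row does not reach only later rows make up. A row lasts 1/12 s, in which the tool goes at most 41.7 mm and 7.16 degrees, less where a joint would pass 70% of its speed; a pose out of reach is approached as far as the arm can. A call with a gripper value outside its range is refused whole. The fingers move at their own pace and stop on an object; "squeeze" is the grip in N (left out, the last holds). Time passes only in rows, so rows that repeat a pose let the fingers close. It gives the time, the measured TCP pose, the force, the opening and the grip force at its end, in the units of the state.
- get_state(): the state, without advancing time (a new reading comes with each control period).
- read_camera(name): name is "side" or "top"; returns a dict with "color" (420x560x3 uint8, red, green, blue), "fovy" (degrees; the focal length in pixels is half the picture's height over the tangent of half this angle, whatever the lens; pixels are square), "cx", "cy" (the principal point, pixels), "world_from_camera" (4x4, takes a point from camera to world coordinates). Camera axes: x right, y down, z forward; pixel columns grow to the right and rows downward; lengths in m; the calibration is good to about 2 mm. A picture is of the moment at which its call begins. There is no depth.
- hand_in(): hands the job in; it is judged then, once.
Trained networks look in a picture, given as the dict that the camera call returned (one of the last four; its "shot" number tells which), for a name from the list of things; names that differ only in an ending like _2 or _b are one class to them, and where a whole thing is asked for, a point or a joint stands for the part that bears it (a point fixed in the world has none). Each returns a list of dicts, best first, with "p" (0 to 1); they miss things now and then, are a little off and sometimes report something else, mostly with a low value. They report only what shows in the picture. A call takes as long as a camera call. They do not tell look-alikes from the thing itself.
- look_for(target, picture): "point" ([column, row] in pixels, amid what is visible of it).
- tip_of(target, picture): "point" ([column, row] in pixels: a listed point, or the origin of a listed thing).
The state is a dict: "clock": time; "joint_pos": joint angles; "qvel": joint speeds; "tau": joint torques, N m; "tcp_pos": TCP position; "orientation": TCP orientation; "wrist_force": force on the tool from outside, world axes, zero at the start; "ft_torque": the same for the moment, N m; "finger_gap": finger opening in m; "grip_force": force on a finger pad.
Only numpy, scipy, OpenCV 4.12 (cv2) and the standard library are available. Lean on these libraries where they do the work, as an engineer would, in place of code of your own. Each camera call takes 0.05 s, during which the arm holds its last target. There are 200 camera calls.

## Working session

There is one attempt and no reset: what is moved stays moved. The work goes in short steps, Python scripts to look and compute and a tool call to move; the robot and the scene stay as the last step left them, time stands still between calls to the robot, and variables do not carry over. Pictures are saved under pics/ and viewed, at most 10 in all, crops included, and the job is handed in when it is done.

Besides the shell and the picture viewer there is one more tool, called after "Request:" in YAML: its name, and indented under it one key for each argument. jog_arm: Moves the arm, as the interface text tells. Its arguments: {"type":"object","properties":{"moves":{"type":"array","items":{"type":"object","properties":{"fingers":{"type":"number"},"slide":{"type":"array","items":{"type":"number"}},"angular":{"type":"array","items":{"type":"number"}}}}},"squeeze":{"type":"number"}},"required":["moves"]}

```bash
mkdir -p pics
cat > h.py <<'E'
from workcell import *
import numpy as np, cv2
from scipy.spatial.transform import Rotation as R
def save(p,n): cv2.imwrite('pics/'+n+'.png',cv2.cvtColor(p['color'],cv2.COLOR_RGB2BGR))
def ray(p,uv):
    T=np.array(p['world_from_camera']); f=p['color'].shape[0]/2/np.tan(np.radians(p['fovy'])/2)
    d=T[:3,:3]@np.array([(uv[0]-p['cx'])/f,(uv[1]-p['cy'])/f,1]); return T[:3,3],d
def atz(p,uv,z):
    o,d=ray(p,uv); return o+d*(z-o[2])/d[2]
def proj(p,X):
    T=np.array(p['world_from_camera']); f=p['color'].shape[0]/2/np.tan(np.radians(p['fovy'])/2)
    c=T[:3,:3].T@(np.array(X)-T[:3,3]); return np.array([p['cx']+f*c[0]/c[2],p['cy']+f*c[1]/c[2]])
E
python3 - <<'E'
from h import *
np.set_printoptions(precision=4,suppress=True)
s=get_state(); print(s['clock'],s['tcp_pos'],s['orientation'],s['finger_gap'])
zs={'button_top':.07,'carriage_nose':.048,'stop_block':.012,'dial_gauge':.044,'piston':.026,'stand':0,'rotor':0,'bush':0,'small_piston':0}
for n in('top','side'):
    p=read_camera(n); save(p,n+'0'); print(n,np.array(p['world_from_camera'])[:3,3])
    for t,z in zs.items():
        for r in tip_of(t,p)[:3]: print(t,round(r['p'],2),np.round(r['point'],1),atz(p,r['point'],z))
a=cv2.imread('pics/top0.png');
E
```

```text
0.0 [0.2325 0.5254 0.2414] [-0.0003  0.2069  0.9784 -0.0009] 0.08557231644525125
top [0.3941 0.0068 0.9526]
button_top 0.6 [363.5 229.1] [ 0.4889 -0.1588  0.07  ]
carriage_nose 0.69 [331.7 228.1] [ 0.4935 -0.1088  0.048 ]
stop_block 0.76 [265.7 217.4] [0.5174 0.0026 0.012 ]
dial_gauge 0.71 [373.3 189. ] [ 0.561  -0.1831  0.044 ]
piston 0.93 [163.8 190.7] [0.5638 0.1793 0.026 ]
piston 0.79 [205.8 312.1] [0.3556 0.1049 0.026 ]
piston 0.78 [256.1 165.4] [0.6079 0.0188 0.026 ]
stand 0.77 [307.4 202.7] [ 0.5449 -0.0724  0.    ]
stand 0.52 [372.1 188.2] [ 0.5706 -0.1902  0.    ]
rotor 0.92 [305.2 272.5] [ 0.4206 -0.0661  0.    ]
rotor 0.53 [306.9 202.3] [ 0.5457 -0.0716  0.    ]
bush 0.52 [353.  281.2] [ 0.4045 -0.1501  0.    ]
small_piston 0.48 [248.6 255.9] [0.4508 0.0333 0.    ]
side [ 0.0314 -0.7394  0.518 ]
carriage_nose 0.94 [305.4 242.6] [ 0.5099 -0.1053  0.048 ]
stop_block 0.6 [279.8 231.2] [0.5313 0.0101 0.012 ]
dial_gauge 0.79 [360.3 254.2] [ 0.5688 -0.188   0.044 ]
piston 0.84 [307.1 213.5] [0.6074 0.0192 0.026 ]
piston 0.75 [185.  220.3] [0.383  0.1419 0.026 ]
piston 0.71 [250.2 201.9] [0.5384 0.1376 0.026 ]
stand 0.67 [313.  252.1] [ 0.5492 -0.0781  0.    ]
rotor 0.83 [255.8 266.6] [ 0.4316 -0.0572  0.    ]
bush 0.54 [272.8 294.9] [ 0.4093 -0.1483  0.    ]
small_piston 0.73 [241.9 241.7] [0.4566 0.0365 0.    ]
```

View pics/top0.png

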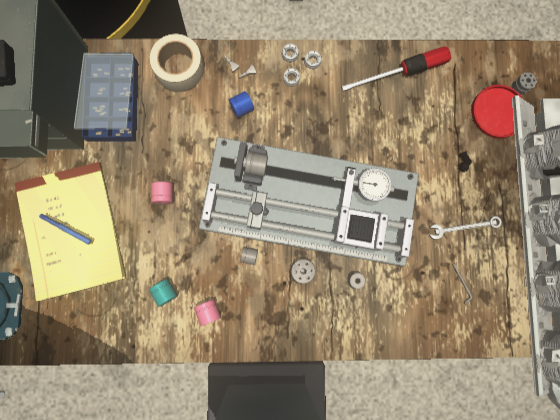

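View pics/side0.png

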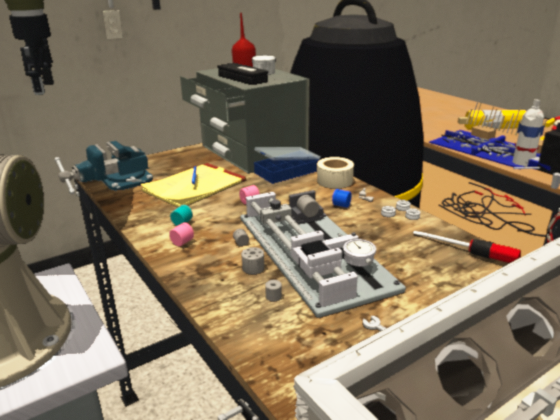

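The top picture shows the stand with the black button at about (362,229), the stop block with its knob at (258,210), the gauge at (374,184), and the grey piston in the nest at (256,165). The blue, pink and turquoise cylinders are look-alikes lying loose off the stand. The side picture agrees, so next I fit the stand's pose and check it on an enlarged crop.

```bash
cat > fit.py <<'E'
from h import *
from scipy.optimize import least_squares
def S(v,P):
    c,s=np.cos(v[2]),np.sin(v[2]); return np.array([v[0]+c*P[0]-s*P[1],v[1]+s*P[0]+c*P[1],P[2]])
def pts(v):
    q,st=v[3],v[4]; yc=-.112+q
    return {'button_top':(-.04,yc,.07),'carriage_nose':(-.04,yc+.04,.048),'stop_block':(-.04,st,.012),'dial_gauge':(.04,yc-.013,.044),'stand':(0,0,0)}
E
python3 - <<'E'
from fit import *
np.set_printoptions(precision=4,suppress=True)
obs=[]; pics={}
for n in('top','side'):
    p=pics[n]=read_camera(n)
    for t in('button_top','carriage_nose','stop_block','dial_gauge','stand'):
        r=tip_of(t,p)
        if r and r[0]['p']>.5: obs.append((p,t,np.array(r[0]['point']),1 if n=='top' else .6))
# plate corners (top picture, by eye), plate top z=.012
C={(.085,.185):(219,138),(.085,-.185):(419,175),(-.085,-.185):(404,265),(-.085,.185):(200,228)}
def res(v):
    P=pts(v); e=[w*(proj(p,S(v,P[t]))-uv) for p,t,uv,w in obs]
    e+=[proj(pics['top'],S(v,(*k,.012)))-u for k,u in C.items()]
    return np.concatenate(e)
r=least_squares(res,[.545,-.072,-.21,0.02,.06],loss='soft_l1'); v=r.x
print(v); print(np.round(r.fun.reshape(-1,2),1).tolist()); np.save('v.npy',v)
P=pts(v); print('button',S(v,P['button_top']),'nose',S(v,P['carriage_nose']),'travel',v[4]-P['carriage_nose'][1])
im=[]
for n,(x,y,w,h) in {'top':(190,130,240,150),'side':(220,180,200,140)}.items():
    k=800/w; a=cv2.cvtColor(pics[n]['color'],cv2.COLOR_RGB2BGR)[y:y+h,x:x+w]; a=cv2.resize(a,None,fx=3.3,fy=3.3,interpolation=3) if n=='top' else cv2.resize(a,None,fx=4,fy=4,interpolation=3)
    f=3.3 if n=='top' else 4
    def ln(L,c,cl=True): cv2.polylines(a,[np.int32([(proj(pics[n],S(v,q))-[x,y]+.5)*f for q in L])],cl,c,1)
    yc=P['button_top'][1]
    ln([(sx*.085,sy*.185,.012) for sx,sy in((1,1),(1,-1),(-1,-1),(-1,1))],(0,255,0))
    ln([(-.04+sx*.02,yc+sy*.02,.07) for sx,sy in((1,1),(1,-1),(-1,-1),(-1,1))],(0,0,255))
    ln([(-.04+sx*.03,yc+.04,z) for sx,z in((1,.03),(1,.06),(-1,.06),(-1,.03))],(255,255,0))
    ln([(-.07,v[4],.042),(-.01,v[4],.042)],(255,0,255))
    ln([(.04+.0285*np.cos(t),yc-.013+.0285*np.sin(t),.057) for t in np.linspace(0,6.2,30)],(0,255,255))
    cv2.imwrite('pics/fit_'+n+'.png',a)
E
```

```text
[ 0.5471 -0.0758 -0.1941  0.0306  0.0723]
[[-2.9, -0.7], [75.0, 57.7], [-0.0, -1.9], [1.1, -1.4], [2.8, 1.5], [-1.4, -0.3], [-0.3, 0.8], [-0.1, 1.7], [-2.0, -1.4], [0.0, -0.3], [-2.3, -2.3], [0.1, -1.6], [1.4, 1.9], [-2.6, 0.2]]
button [ 0.4922 -0.1479  0.07  ] nose [ 0.4999 -0.1087  0.048 ] travel 0.11363420692000811
```

View pics/fit_top.png

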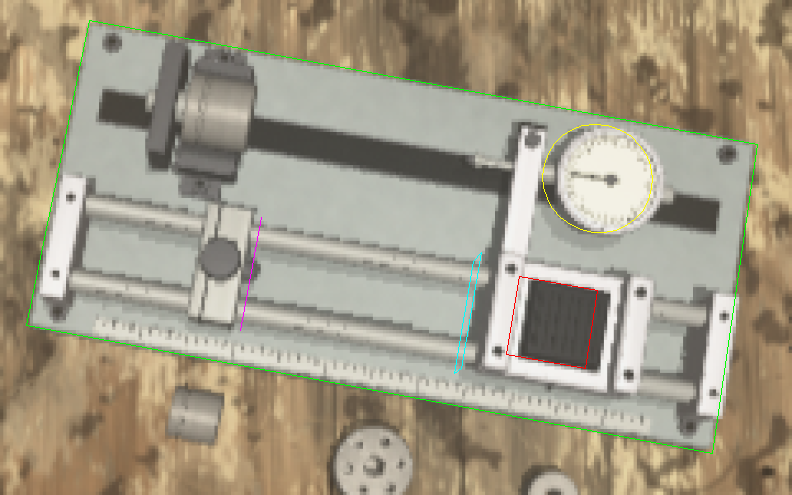

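View pics/fit_side.png

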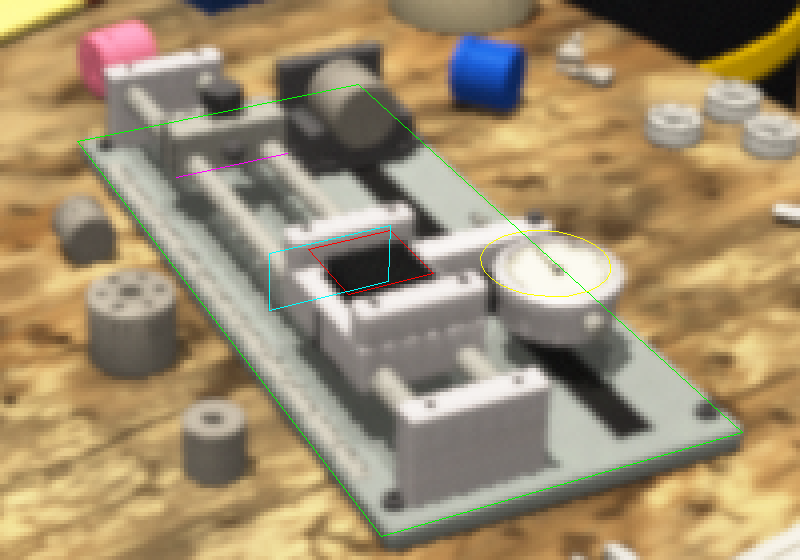

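The crops show the plate (green) fits well. The carriage drawn is about 3 px (5 mm) too far forward: the button's true centre is at crop (564,323), and the pin tip is at crop (259,268). The thing in the nest, full-picture (256,165), is the grey steel piston; the pink ones at (162,192) and (207,313), blue at (241,104) and turquoise at (163,292) are look-alikes off the stand and stay untouched. Corrected values are q≈0.025, travel≈0.116 m, and the button at about (0.491,-0.1535).

Request:
jog_arm:
  moves:
    - {"fingers":1,"slide":[-511,-516,30],"angular":[0,0,-12.8]}
    - {"fingers":1,"slide":[-511,-516,30],"angular":[0,0,-12.8]}
    - {"fingers":1,"slide":[-511,-516,30],"angular":[0,0,-12.8]}
    - {"fingers":1,"slide":[-511,-516,30],"angular":[0,0,-12.8]}
    - {"fingers":1,"slide":[-511,-516,30],"angular":[0,0,-12.8]}
    - {"fingers":1,"slide":[-511,-516,30],"angular":[0,0,-12.8]}
    - {"fingers":1,"slide":[-511,-516,30],"angular":[0,0,-12.8]}
    - {"fingers":1,"slide":[-511,-516,30],"angular":[0,0,-12.8]}
    - {"fingers":1,"slide":[-511,-516,30],"angular":[0,0,-12.8]}
    - {"fingers":1,"slide":[-511,-516,30],"angular":[0,0,-12.8]}

```text
clock: 2.43
tcp_pos: [0.381, 0.1354, 0.2254]
orientation: [0.001, 0.096, 0.995, 0.0]
wrist_force: [0.7, 1.4, 0.4]
finger_gap: 0.0002
grip_force: 0.0
```

```bash
cat > go.py <<'E'
from fit import *
import sys
def delta(target,yaw=-0.1941):
    s=get_state(); q=s['orientation']; M=R.from_quat([q[1],q[2],q[3],q[0]])
    c,sn=np.cos(yaw),np.sin(yaw)
    y=np.array([-sn,c,0]); z=np.array([0,0,-1.]); D=R.from_matrix(np.c_[np.cross(y,z),y,z])
    np.set_printoptions(precision=4,suppress=True)
    print('t',s['clock'],'tcp',s['tcp_pos'],'gap',s['finger_gap'],'F',s['wrist_force'],'j',np.array(s['joint_pos']))
    print('slide mm',M.inv().apply(np.array(target)-s['tcp_pos'])*1e3,'ang',(M.inv()*D).as_rotvec(True))
if len(sys.argv)>1: delta([float(a) for a in sys.argv[1:]])
E
python3 go.py .4911 -.1535 .13
```

```text
t 2.4333 tcp [0.381  0.1354 0.2254] gap 0.00020676342200088421 F [0.7424 1.4246 0.38  ] j [ 0.1423 -0.0116 -0.3824  1.1988  0.0001  0.3354]
slide mm [-163.4131 -262.5025   95.4761] ang [0.0309 0.066  0.0592]
```

Request:
jog_arm:
  moves:
    - {"fingers":1,"slide":[-163,-262,60],"angular":[0,0,0]}
    - {"fingers":1,"slide":[-163,-262,60],"angular":[0,0,0]}
    - {"fingers":1,"slide":[-163,-262,60],"angular":[0,0,0]}
    - {"fingers":1,"slide":[-163,-262,60],"angular":[0,0,0]}
    - {"fingers":1,"slide":[-163,-262,60],"angular":[0,0,0]}
    - {"fingers":1,"slide":[-163,-262,60],"angular":[0,0,0]}
    - {"fingers":1,"slide":[-163,-262,60],"angular":[0,0,0]}
    - {"fingers":1,"slide":[-163,-262,95],"angular":[0,0,0]}
    - {"fingers":1,"slide":[-163,-262,95],"angular":[0,0,0]}
    - {"fingers":1,"slide":[-163,-262,95],"angular":[0,0,0]}

```text
clock: 3.27
tcp_pos: [0.4888, -0.1517, 0.1277]
orientation: [-0.002, 0.098, 0.995, 0.001]
wrist_force: [0.4, 0.8, 0.2]
finger_gap: 0.0003
grip_force: 0.0
```

```bash
python3 go.py .4911 -.1535 .13
python3 - <<'E'
from fit import *
v=np.load('v.npy'); v[3]=.025; v[4]=.069; P=pts(v); yc=P['button_top'][1]
s=get_state(); t=np.array(s['tcp_pos']); out=[]
for n,(x,y,w,h) in {'top':(310,150,120,120),'side':(260,150,120,120)}.items():
    p=read_camera(n); f=3.3; a=cv2.resize(cv2.cvtColor(p['color'],cv2.COLOR_RGB2BGR)[y:y+h,x:x+w],None,fx=f,fy=f,interpolation=3)
    def ln(L,c): cv2.polylines(a,[np.int32([(proj(p,q)-[x,y]+.5)*f for q in L])],True,c,1)
    ln([S(v,(-.04+sx*.02,yc+sy*.02,.07)) for sx,sy in((1,1),(1,-1),(-1,-1),(-1,1))],(0,0,255))
    ln([S(v,(-.04+sx*.02,yc+sy*.026,.076)) for sx,sy in((1,1),(1,-1),(-1,-1),(-1,1))],(0,255,0))
    u=np.int32((proj(p,t-[0,0,.011])-[x,y]+.5)*f); cv2.circle(a,tuple(int(i) for i in u),4,(255,0,255),1); out.append(a)
cv2.imwrite('pics/above.png',np.hstack(out))
E
```

```text
t 3.2667 tcp [ 0.4888 -0.1517  0.1277] gap 0.0002772921323820928 F [0.3708 0.8339 0.2282] j [-0.4581  0.2616 -0.315   0.9992  0.0002 -0.262 ]
slide mm [-2.57   -1.2772 -2.2971] ang [ 0.0875 -0.2768 -0.1119]
```

View pics/above.png

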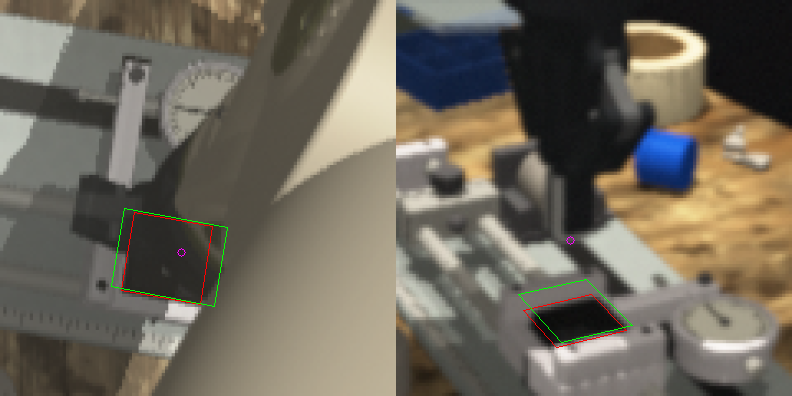

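The crop shows the shut fingertips at side-crop (570,238), above the button (red/green outline at about (578,320)). The top view agrees, so I go down to just above the button and check for settling.

Request:
jog_arm:
  moves:
    - {"fingers":1,"slide":[0,0,15],"angular":[0,0,0]}
    - {"fingers":1,"slide":[0,0,30],"angular":[0,0,0]}
    - {"fingers":1,"slide":[0,0,40],"angular":[0,0,0]}
    - {"fingers":1,"slide":[0,0,40],"angular":[0,0,0]}
    - {"fingers":1,"slide":[0,0,40],"angular":[0,0,0]}
    - {"fingers":1,"slide":[0,0,40],"angular":[0,0,0]}

```text
clock: 3.87
tcp_pos: [0.4909, -0.1508, 0.0913]
orientation: [0.001, 0.096, 0.995, -0.0]
wrist_force: [0.4, 0.1, 0.2]
finger_gap: 0.0003
grip_force: 0.0
```

```bash
python3 go.py .4911 -.1535 .077
```

```text
t 3.8667 tcp [ 0.4909 -0.1508  0.0913] gap 0.00030468372805222504 F [0.3836 0.0653 0.1923] j [-0.4546  0.2932 -0.3708  0.9052  0.0001 -0.2621]
slide mm [-0.6666 -2.5621 14.304 ] ang [-0.0181  0.0896  0.0923]
```

Request:
jog_arm:
  moves:
    - {"fingers":1,"slide":[0,-1,5],"angular":[0,0,0]}
    - {"fingers":1,"slide":[0,-1,9],"angular":[0,0,0]}
    - {"fingers":1,"slide":[0,-1,11],"angular":[0,0,0]}
    - {"fingers":1,"slide":[0,-1,12],"angular":[0,0,0]}
    - {"fingers":1,"slide":[0,-1,13],"angular":[0,0,0]}
    - {"fingers":1,"slide":[0,-1,14],"angular":[0,0,0]}
    - {"fingers":1,"slide":[0,-1,14],"angular":[0,0,0]}
    - {"fingers":1,"slide":[0,-1,14],"angular":[0,0,0]}

```text
clock: 4.53
tcp_pos: [0.4908, -0.1524, 0.0775]
orientation: [0.001, 0.097, 0.995, -0.0]
wrist_force: [-2.3, 1.0, 10.4]
finger_gap: 0.0001
grip_force: 5.4
```

Request:
jog_arm:
  moves:
    - {"fingers":1,"slide":[0,0,1],"angular":[0,0,0]}
    - {"fingers":1,"slide":[0,0,1.5],"angular":[0,0,0]}
    - {"fingers":1,"slide":[0,0,1.5],"angular":[0,0,0]}
    - {"fingers":1,"slide":[0,0,1.5],"angular":[0,0,0]}

```text
clock: 4.87
tcp_pos: [0.4908, -0.1524, 0.0761]
orientation: [0.001, 0.097, 0.995, -0.0]
wrist_force: [-3.5, 1.7, 11.9]
finger_gap: -0.0001
grip_force: 5.6
```

Request:
jog_arm:
  moves:
    - {"fingers":1,"slide":[0,0,0.5],"angular":[0,0,0]}
    - {"fingers":1,"slide":[0,0,1],"angular":[0,0,0]}
    - {"fingers":1,"slide":[0,0,1],"angular":[0,0,0]}
    - {"fingers":1,"slide":[0,0,1],"angular":[0,0,0]}

```text
clock: 5.2
tcp_pos: [0.4908, -0.1525, 0.0757]
orientation: [0.001, 0.097, 0.995, -0.0]
wrist_force: [-3.3, 1.8, 16.3]
finger_gap: -0.0002
grip_force: 8.1
```

Request:
jog_arm:
  moves:
    - {"fingers":1,"slide":[0,1,0],"angular":[0,0,0]}
    - {"fingers":1,"slide":[0,3,0],"angular":[0,0,0]}
    - {"fingers":1,"slide":[0,6,0],"angular":[0,0,0]}
    - {"fingers":1,"slide":[0,11,0],"angular":[0,0,0]}
    - {"fingers":1,"slide":[0,17,0],"angular":[0,0,0]}
    - {"fingers":1,"slide":[0,23,0],"angular":[0,0,0]}
    - {"fingers":1,"slide":[0,29,0],"angular":[0,0,0]}
    - {"fingers":1,"slide":[0,34,0],"angular":[0,0,0]}
    - {"fingers":1,"slide":[0,38,0],"angular":[0,0,0]}
    - {"fingers":1,"slide":[0,40,0],"angular":[0,0,0]}

```text
clock: 6.03
tcp_pos: [0.4984, -0.1133, 0.0757]
orientation: [0.001, 0.097, 0.995, -0.001]
wrist_force: [-5.7, -1.2, 16.3]
finger_gap: -0.0001
grip_force: 8.1
```

```bash
python3 go.py .4911 -.1535 .077
python3 - <<'E'
from h import *
p=read_camera('side')
cv2.imwrite('pics/mid.png',cv2.resize(cv2.cvtColor(p['color'],cv2.COLOR_RGB2BGR)[150:310,220:420],None,fx=3,fy=3,interpolation=3))
E
```

```text
t 6.0333 tcp [ 0.4984 -0.1133  0.0757] gap -0.0001367162407674054 F [-5.7304 -1.2095 16.2531] j [-0.3801  0.3046 -0.3986  0.8652 -0.0012 -0.1865]
slide mm [ -0.5738 -40.8217  -1.1859] ang [-0.0946  0.1254  0.0334]
```

View pics/mid.png

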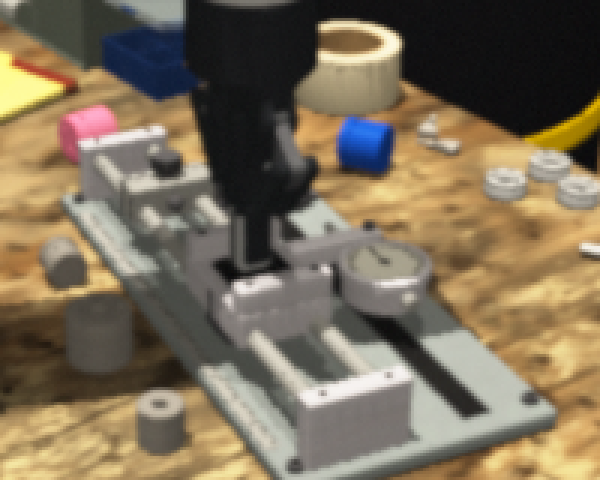

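The carriage follows the finger, which sits on the button at crop (255,265), and the gauge is clear of the hand. Pushing on.

Request:
jog_arm:
  moves:
    - {"fingers":1,"slide":[0,3,0],"angular":[0,0,0]}
    - {"fingers":1,"slide":[0,9,0],"angular":[0,0,0]}
    - {"fingers":1,"slide":[0,17,0],"angular":[0,0,0]}
    - {"fingers":1,"slide":[0,25,0],"angular":[0,0,0]}
    - {"fingers":1,"slide":[0,33,0],"angular":[0,0,0]}
    - {"fingers":1,"slide":[0,41,0],"angular":[0,0,0]}
    - {"fingers":1,"slide":[0,48,0],"angular":[0,0,0]}
    - {"fingers":1,"slide":[0,53,0],"angular":[0,0,0]}
    - {"fingers":1,"slide":[0,57,0],"angular":[0,0,0]}
    - {"fingers":1,"slide":[0,60,0],"angular":[0,0,0]}

```text
clock: 6.92
tcp_pos: [0.5097, -0.0542, 0.0757]
orientation: [0.001, 0.097, 0.995, -0.001]
wrist_force: [-6.2, -0.7, 17.7]
finger_gap: -0.0003
grip_force: 8.6
```

Request:
jog_arm:
  moves:
    - {"fingers":1,"slide":[0,1,0],"angular":[0,0,0]}
    - {"fingers":1,"slide":[0,3,0],"angular":[0,0,0]}
    - {"fingers":1,"slide":[0,5,0],"angular":[0,0,0]}
    - {"fingers":1,"slide":[0,7,0],"angular":[0,0,0]}
    - {"fingers":1,"slide":[0,9,0],"angular":[0,0,0]}
    - {"fingers":1,"slide":[0,10,0],"angular":[0,0,0]}

```text
clock: 7.42
tcp_pos: [0.5115, -0.0446, 0.0757]
orientation: [0.001, 0.097, 0.995, -0.001]
wrist_force: [-5.8, -0.6, 18.6]
finger_gap: -0.0003
grip_force: 8.7
```

Request:
jog_arm:
  moves:
    - {"fingers":1,"slide":[0,1,0],"angular":[0,0,0]}
    - {"fingers":1,"slide":[0,2,0],"angular":[0,0,0]}
    - {"fingers":1,"slide":[0,3,0],"angular":[0,0,0]}
    - {"fingers":1,"slide":[0,4,0],"angular":[0,0,0]}
    - {"fingers":1,"slide":[0,5,0],"angular":[0,0,0]}

```text
clock: 7.83
tcp_pos: [0.5125, -0.0398, 0.0757]
orientation: [0.001, 0.097, 0.995, -0.001]
wrist_force: [-6.5, -1.4, 17.0]
finger_gap: 0.0001
grip_force: 8.7
```

Request:
jog_arm:
  moves:
    - {"fingers":1,"slide":[0,1,0],"angular":[0,0,0]}
    - {"fingers":1,"slide":[0,2,0],"angular":[0,0,0]}
    - {"fingers":1,"slide":[0,3,0],"angular":[0,0,0]}

```text
clock: 8.08
tcp_pos: [0.513, -0.0371, 0.0757]
orientation: [0.001, 0.097, 0.995, -0.001]
wrist_force: [-5.5, -2.2, 17.2]
finger_gap: -0.0002
grip_force: 8.7
```

Run:
```python
from h import *
o=[]
for n,(x,y,w,h) in {'top':(230,150,130,110),'side':(240,170,130,110)}.items():
    p=read_camera(n); o.append(cv2.resize(cv2.cvtColor(p['color'],cv2.COLOR_RGB2BGR)[y:y+h,x:x+w],None,fx=3,fy=3,interpolation=3))
    for t in('carriage_nose','stop_block'): print(n,t,[(round(r['p'],2),np.round(r['point'],1),np.round(atz(p,r['point'],.048 if t[0]=='c' else .012),4)) for r in tip_of(t,p)[:1]])
cv2.imwrite('pics/near.png',np.hstack(o))
```

```text
top carriage_nose []
top stop_block []
side carriage_nose [(0.88, array([279.5, 220.3]), array([ 0.5199, -0.0065,  0.048 ]))]
side stop_block []
```

View pics/near.png

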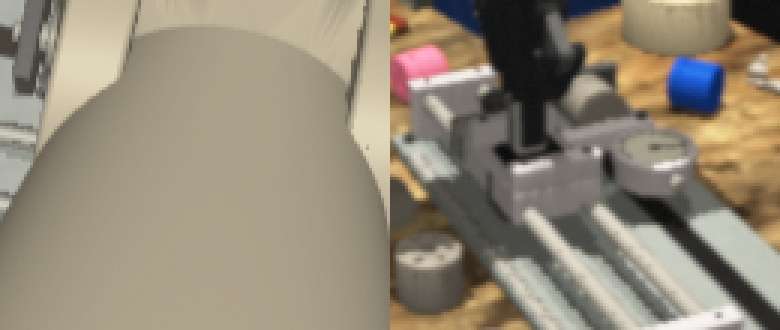

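The top view is blocked by the arm. In the side crop the finger is on the button at (530,150) and the carriage is close to the stop block, but a small gap can't be ruled out. I keep pushing gently and watch for the force to rise.

Request:
jog_arm:
  moves:
    - {"fingers":1,"slide":[0,1,0],"angular":[0,0,0]}
    - {"fingers":1,"slide":[0,2,0],"angular":[0,0,0]}
    - {"fingers":1,"slide":[0,3,0],"angular":[0,0,0]}
    - {"fingers":1,"slide":[0,4,0],"angular":[0,0,0]}

```text
clock: 8.72
tcp_pos: [0.5133, -0.0357, 0.0757]
orientation: [0.0, 0.098, 0.995, -0.004]
wrist_force: [-7.3, -11.1, 16.7]
finger_gap: -0.0002
grip_force: 8.3
```

Request:
jog_arm:
  moves:
    - {"fingers":1,"slide":[0,1,0],"angular":[0,0,0]}
    - {"fingers":1,"slide":[0,2,0],"angular":[0,0,0]}
    - {"fingers":1,"slide":[0,3,0],"angular":[0,0,0]}

```text
clock: 8.97
tcp_pos: [0.515, -0.0327, 0.0757]
orientation: [0.001, 0.098, 0.995, -0.003]
wrist_force: [-5.4, -10.5, 13.5]
finger_gap: -0.0001
grip_force: 6.6
```

The force rose to about 11 N and stays there while the finger creeps, so the carriage is on the stop and the finger is slipping on the button. I lift slowly with the forward bias kept.

Request:
jog_arm:
  moves:
    - {"fingers":1,"slide":[0,0,0],"angular":[0,0,0]}
    - {"fingers":1,"slide":[0,0,0],"angular":[0,0,0]}
    - {"fingers":1,"slide":[0,0,-1],"angular":[0,0,0]}
    - {"fingers":1,"slide":[0,0,-2],"angular":[0,0,0]}
    - {"fingers":1,"slide":[0,0,-3],"angular":[0,0,0]}
    - {"fingers":1,"slide":[0,0,-4],"angular":[0,0,0]}
    - {"fingers":1,"slide":[0,0,-6],"angular":[0,0,0]}
    - {"fingers":1,"slide":[0,0,-8],"angular":[0,0,0]}
    - {"fingers":1,"slide":[0,0,-12],"angular":[0,0,0]}
    - {"fingers":1,"slide":[0,0,-20],"angular":[0,0,0]}

```text
clock: 9.8
tcp_pos: [0.5131, -0.0291, 0.0929]
orientation: [-0.001, 0.097, 0.995, 0.0]
wrist_force: [0.4, 0.5, 0.1]
finger_gap: -0.0002
grip_force: 0.0
```

Request:
jog_arm:
  moves:
    - {"fingers":1,"slide":[0,0,-30],"angular":[0,0,0]}
    - {"fingers":1,"slide":[0,0,-70],"angular":[0,0,0]}
    - {"fingers":1,"slide":[0,0,-100],"angular":[0,0,0]}
    - {"fingers":1,"slide":[40,0,-130],"angular":[0,0,0]}
    - {"fingers":1,"slide":[80,30,-150],"angular":[0,0,0]}
    - {"fingers":1,"slide":[100,70,-150],"angular":[0,0,0]}
    - {"fingers":1,"slide":[100,110,-150],"angular":[0,0,0]}
    - {"fingers":1,"slide":[100,150,-150],"angular":[0,0,0]}
    - {"fingers":1,"slide":[100,190,-150],"angular":[0,0,0]}
    - {"fingers":1,"slide":[100,230,-150],"angular":[0,0,0]}

```text
clock: 10.63
tcp_pos: [0.4578, 0.208, 0.2446]
orientation: [0.001, 0.096, 0.995, 0.0]
wrist_force: [1.1, -0.4, 0.9]
finger_gap: -0.0002
grip_force: 0.0
```

Run:
```python
from h import *
o=[]
for n,(x,y,w,h) in {'top':(190,130,130,120),'side':(230,170,130,120)}.items():
    p=read_camera(n); o.append(cv2.resize(cv2.cvtColor(p['color'],cv2.COLOR_RGB2BGR)[y:y+h,x:x+w],None,fx=3,fy=3,interpolation=3))
cv2.imwrite('pics/end.png',np.hstack(o)); print(get_state()['tcp_pos'],get_state()['wrist_force'])
```

```text
[0.45851458 0.21107997 0.24377782] [-0.80040125 -0.51342253 -0.41465426]
```

View pics/end.png

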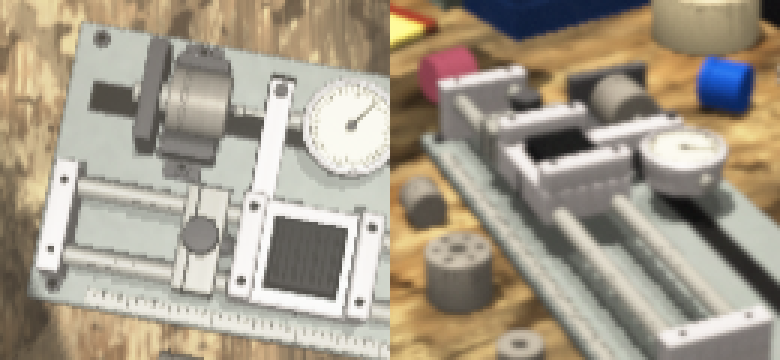

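The carriage front touches the pin at top crop (232,243). The plunger is on the piston at (235,112), the pointer has turned to the upper right, the button is up and the hand is clear. Handing in.

```bash
python3 -c "
from workcell import *
print(hand_in())"
```

```text
the job is handed in; nothing more can be done
None
```

The job is handed in, with no verdict returned: the last pictures show the carriage against the stop pin, the button up, the gauge pointer turned with its plunger on the piston, and the hand clear.

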